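# Check the door switch, load the balance and shut the draught shield

### The arm

A 6-joint arm with a two-finger parallel gripper is mounted at the origin on a cart in front of the work surface, level with it; the furniture and walls round the work are solid. World frame = base frame: x ahead of the robot, y to its left, z up, the work surface at z = 0. Lengths are in m, angles in degrees, forces in N, time in s.
With the tool pointing down it reaches from about 0.3 to 0.75 m from the base axis. Payload 8.5 kg.
Tool frame: the origin (TCP) lies at the very end of the fingers, on their centre line; the grasp point (between the pads) lies 19 mm behind it; z points along the fingers, y is the direction in which the jaws open and shut (so a half turn about z gives the same grasp; the last joint's range is limited). The gripper opens to 85 mm and grips with 20 to 120 N. Pads are 22 mm wide; open, the fingers measure 114 mm over their backs; the gripper's body (76 mm by 85 mm) begins 54 mm behind the grasp point. The pads swing forward as they close: fully open they stand 13 mm farther back than shut.
Start: joints at [-77.939, 21.807, 74.336, -0, 83.858, -12.336], TCP at [0.227, -0.501, 0.231] pointing down, gripper open.
Joint ranges: [-178.18, 178.18], [-50.72, 133.34], [12.68, 142.11], [-81.47, 261.47], [9.98, 163.14], [-165.26, 165.26]. Speed limits (degrees/s): [136.94, 136.94, 180, 180, 180, 180].

### API

Orientations are given as a 3x3 rotation matrix whose columns are the frame's x, y, z axes.
In Python, from rig import status, vision, env gives the robot as it stands.
- The arm moves only by the tool send_rows, never from a script. Its argument "targets" is a list of rows, each a list of 7 numbers: the shift along the tool's x, y, z in units of 50 mm (1.0 is 50 mm), then the turn, a rotation vector about the tool's x, y, z in units of 8 degrees (1.0 is 8 degrees), then the finger opening in mm, from 0 to 85.4. A call has 1 to 5 rows; each row is the pose to reach, as a shift and turn from the pose commanded when the call began, along the tool's axes at that moment; what a row does not reach only later rows make up. A row lasts 1/8 s, in which the tool goes at most 62.5 mm and 10.7 degrees, less where a joint would pass 70% of its speed; a pose out of reach is approached as far as the arm can. A call with a gripper value outside its range is refused whole. The fingers move at their own pace and stop on an object; "grip_force" is the grip in N (left out, the last holds). Time passes only in rows, so rows that repeat a pose let the fingers close. It gives the time, the measured TCP pose, the force and the opening at its end, in the units of the state.
- status.observe(): the state, without advancing time (a new reading comes with each control period).
- vision.get_image(name): name is "side" or "top" or "wrist"; returns (picture, depth): 420x560x3 uint8, red, green, blue; 420x560 float32, m along the optical axis (not along the pixel's ray), 0 where there is no reading.
- vision.camera_model(name): a dict with "camera_matrix" (3x3 intrinsics, pixels), "view" (4x4, takes a point from world to camera coordinates); the wrist camera has in their place "T_tool_cam" (4x4, takes a point from camera to tool coordinates, whose origin is the TCP and whose axes are the flange's). Camera axes: x right, y down, z forward; pixel columns grow to the right and rows downward; lengths in m; the calibration is good to about 2 mm. A picture is of the moment at which its call begins: read the wrist's pose just before it. camera_model takes no time and is no camera call.
- env.close_job(): hands the job in, once; it reports no verdict.
Trained networks look in the newest picture that a camera, given by its name, has taken for a name from the list of things; names that differ only in an ending like _2 or _b are one class to them, and where a whole thing is asked for, a point or a joint stands for the part that bears it (a point fixed in the world has none). Each returns a list of dicts, best first, with "p" (0 to 1); they miss things now and then, are a little off and sometimes report something else, mostly with a low value. They report only what shows in the picture. A call takes as long as a camera call. They do not tell look-alikes from the thing itself.
- vision.masks_of(camera, label): "pixels" (420x560 bool, what is visible of it) and "extent" ([left, top, right, bottom] in pixels, round what is visible of it).
The state is a dict: "time_s": time; "q": joint angles; "qvel": joint speeds; "joint_efforts": joint torques, N m; "position": TCP position; "tool_rot": TCP orientation; "ft_force": force on the tool from outside, world axes, zero at the start; "wrist_torque": the same for the moment, N m; "grip_width": finger opening in m.
Only numpy, scipy, OpenCV 4.12 (cv2) and the standard library are available. Lean on these libraries where they do the work, as an engineer would, in place of code of your own. Each camera call takes 0.05 s, during which the arm holds its last target.

### The job

Get the balance going on the green sample tin. First check the door switch by hand, with the door still open: push its roller lever back until it clicks, then let it spring back. Stand the green tin upright in the middle of the pan, push the shield door shut until it seats on its catch, then press the green start key and let go; leave the cream and grey tins where they are.

Things in the scene. Friction and masses are not known exactly. Their poses are not given: they have to be found in the camera images.
- shield: whole balance, fixed: white plinth 22 mm high, 184 deep, 186 wide, with an open-topped draught shield (clear side and back walls 104 mm high, 166 mm apart inside) and a clear door in front; to the right a white console 48 mm high with the yellow switch and the green key. Origin: under the shield's centre, on the worktop. x from front (door) to back, y to the left, z up
- pan_top (a point): centre of the top of the round steel pan inside the draught shield, 84 mm across, 30 mm above the worktop; axes as shield
- door (a joint): angle of the door (rad): 0 = shut on its stop; grows as it opens to the front; stays where it is left. The last 0.07 rad goes against a spring catch (about 7 N at the push plate) that gives way near 0.03 rad and then snaps the door to below 0.01; short of that it stays ajar. The shut door also holds the switch's roller back with a steel tab at its free edge
- door_push (a point): centre of the outer face of the blue push plate (50 wide, 46 mm high) on the clear, aluminium-framed door, 130 mm from the hinge, 75 mm up. The door spans 26 to 104 mm in height; its free edge is 184 mm from the hinge. x: into the door, the way it is pushed shut; y: along it towards the hinge. It lies 5.5 mm in front of the door's middle plane, which holds the hinge axis
- door_hinge (a point): point on the door's upright hinge axis at the left front corner of the shield, at worktop level; axes as door_push. To the left of it (about x = 0.52, y = 0.23) stands a grinder, 0.3 m tall, fixed: keep the arm clear of it, also on the way from the left
- roller (a point): centre of the black roller (16 mm across, 18 mm high, upright axis) at the end of the switch's 40 mm lever, 88 mm above the worktop; the lever's upright pivot lies behind it and to the right. Space in front of it is free; the catch housing to its left is lower (top at 54 mm)
- switch_lever (a joint): angle of the yellow door switch's roller lever (rad): 0 = at rest, leaning out to the front; grows as the roller is pushed to the back (+x of shield); clicks at 0.35 (roller 12 mm back), stop at 0.65 (24 mm); a weak spring (under 1 N at the roller) brings it back
- start_key (a joint): travel of the green start key (m): 0 = up, 0.006 = fully down; it makes at 0.004; spring of 5 N when fully down
- start_key_top (a point): centre of the top of the round green start key, 26 mm across, in a black housing on the console, pressed straight down
- green_tin_centre (a point): centre (half-way up) of the loose green round sample tin, 57 mm across, 66 mm high, 0.08 to 0.17 kg, lid fixed on, upright; z up. It is one of three tins in a row that runs diagonally (to the back and right at 45 degrees) in front of and beside the console, about 110 mm apart; its place in the row varies
- cream_tin_centre (a point): centre of the loose cream round sample tin, 64 mm across, 48 mm high; stays where it is
- grey_tin_centre (a point): centre of the loose grey round sample tin, 64 mm across, 48 mm high; stays where it is
Not all that is in view belongs to the job. What is shaped like the part that bears green_tin_centre but purple is not meant.

How it is judged:
By the outcome, as a careful person would: the job done as asked, in the order asked, and still so for the second after the job is handed in, with the robot touching nothing.
It also fails if it takes over 64 s, if anything falls off the work surface, if the arm or the gripper's body presses on something with over 40 N, if the wrist force passes 120 N, or if a joint passes its speed limit or range.

## Working session

There is one attempt and no reset: what is moved stays moved. The work goes in short steps, Python scripts to look and compute and a tool call to move; the robot and the scene stay as the last step left them, time stands still between calls to the robot, and variables do not carry over. Pictures are saved under pics/ and viewed, and the job is handed in when it is done.

Besides the shell and the picture viewer there is one more tool, called after "Call:" as name(argument=value, ...), one argument or row to a line, values as JSON. send_rows: Moves the arm, as the interface text tells. Its arguments: {"type":"object","properties":{"targets":{"type":"array","items":{"type":"array","items":{"type":"number"}}},"grip_force":{"type":"number"}},"required":["targets"]}

```bash
ls; mkdir -p pics
python3 - <<'E'
from rig import status, vision, env
import cv2,numpy as np
s=status.observe();print({k:np.round(v,3).tolist() for k,v in s.items()})
for n in("side","top"):
    im,d=vision.get_image(n);cv2.imwrite(f"pics/{n}0.png",im[:,:,::-1]);np.save(f"{n}_d.npy",d)
    m=vision.camera_model(n);print(n,{k:np.round(v,3).tolist() for k,v in m.items()})
    for l in ("green_tin_centre","door","roller","start_key_top","shield","cream_tin_centre","grey_tin_centre","door_push","switch_lever"):
        try:
            r=vision.masks_of(n,l)
            print(n,l,[(round(x["p"],2),list(map(int,x["extent"]))) for x in r])
        except Exception as e: print(l,e)
print(vision.camera_model("wrist"))
E
```

```text
pics
{'time_s': 0.0, 'q': [-77.94, 21.841, 74.386, -0.002, 83.856, -12.335], 'qvel': [-0.025, 0.019, -0.068, 0.02, -0.025, 0.158], 'joint_efforts': [-0.0, -44.846, -23.128, -0.0, 0.005, 0.0], 'position': [0.227, -0.501, 0.231], 'tool_rot': [[0.911, 0.413, -0.0], [0.413, -0.911, 0.001], [0.0, -0.001, -1.0]], 'ft_force': [0.675, 0.458, 0.006], 'wrist_torque': [0.013, -0.006, 0.042], 'grip_width': 0.085}
side {'camera_matrix': [[471.003, 0.0, 292.158], [0.0, 471.003, 215.875], [0.0, 0.0, 1.0]], 'view': [[-0.994, -0.109, 0.019, 0.492], [-0.094, 0.739, -0.667, 0.227], [0.059, -0.665, -0.745, 0.957], [0.0, 0.0, 0.0, 1.0]]}
side green_tin_centre [(0.87, [302, 206, 327, 239]), (0.83, [312, 175, 336, 210]), (0.81, [358, 238, 390, 279]), (0.6, [356, 280, 386, 317])]
side door [(0.78, [279, 246, 349, 314])]
side roller [(0.68, [313, 177, 334, 212])]
side start_key_top [(0.41, [230, 210, 241, 222])]
side shield [(0.87, [166, 203, 348, 341])]
side cream_tin_centre [(0.97, [343, 203, 369, 237]), (0.45, [276, 159, 302, 188])]
side grey_tin_centre [(0.84, [274, 161, 301, 191]), (0.56, [231, 209, 244
[... 812 characters left out ...]
5, [162, 196, 254, 261])]
top grey_tin_centre [(0.94, [361, 174, 392, 205]), (0.34, [307, 260, 334, 289])]
top door_push [(0.82, [159, 194, 237, 247])]
top switch_lever []
{'camera_matrix': array([[355.65928872,   0.        , 276.96983948],
       [  0.        , 355.65928872, 207.50793795],
       [  0.        ,   0.        ,   1.        ]]), 'T_tool_cam': array([[ 7.44171609e-05, -9.54250573e-01, -2.99008090e-01,
         7.64118596e-02],
       [ 9.99999027e-01, -3.45582291e-04,  1.35176673e-03,
         7.21390246e-04],
       [-1.39325608e-03, -2.99007899e-01,  9.54249619e-01,
        -1.42193421e-01],
       [ 0.00000000e+00,  0.00000000e+00,  0.00000000e+00,
         1.00000000e+00]])}
```

View pics/side0.png

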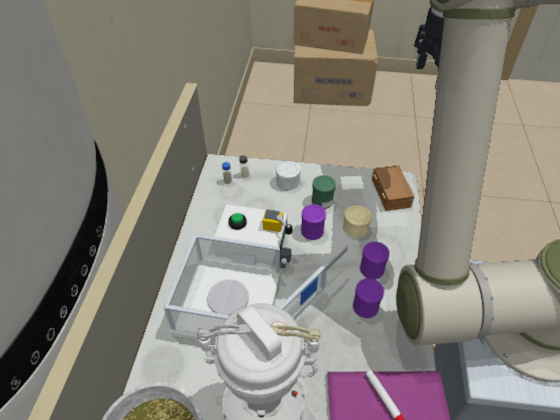

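View pics/top0.png

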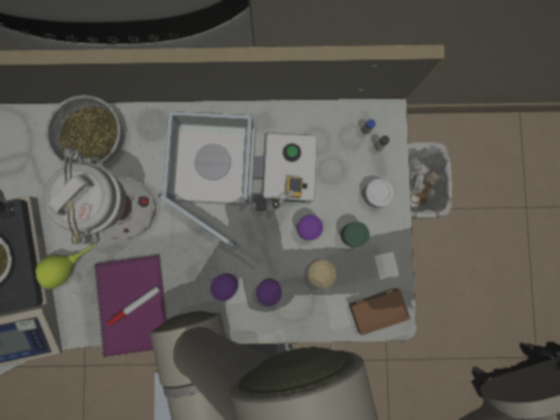

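The side view shows the green tin at (323,191), between the grey tin (288,176) and the cream tin (357,222). The purple look-alikes are at (313,222), (374,260) and (368,298). In the top view the green tin is at (354,234), the pan at (212,162), the key at (292,152), the switch at (296,185), and the open door runs from (163,196) to about (258,265).

```bash
cat > h.py <<'E'
import numpy as np,cv2
from rig import status,vision,env
def cam(n):
    m=vision.camera_model(n);K=m["camera_matrix"]
    if n=="wrist":
        s=status.observe();T=np.eye(4);T[:3,:3]=np.array(s["tool_rot"]);T[:3,3]=s["position"]
        Twc=T@m["T_tool_cam"]
    else: Twc=np.linalg.inv(m["view"])
    return K,Twc
def cloud(d,K,Twc):
    v,u=np.mgrid[:d.shape[0],:d.shape[1]]
    p=np.stack([(u-K[0,2])/K[0,0]*d,(v-K[1,2])/K[1,1]*d,d],-1)
    P=p@Twc[:3,:3].T+Twc[:3,3];P[d<=0]=np.nan;return P
def onz(u,v,z,K,Twc):
    r=Twc[:3,:3]@np.array([(u-K[0,2])/K[0,0],(v-K[1,2])/K[1,1],1]);o=Twc[:3,3]
    return o+r*(z-o[2])/r[2]
def proj(p,K,Twc):
    c=np.linalg.inv(Twc)@np.append(p,1);return (K@c[:3]/c[2])[:2]
E
python3 - <<'E'
from h import *
im=cv2.imread("pics/top0.png");d=np.load("top_d.npy");K,T=cam("top")
np.set_printoptions(precision=4,suppress=True)
P=cloud(d,K,T)
for nm,u,v in [("green",354,234),("cream",321,273),("grey",378,193),("purp",310,228),("p2",224,287),("p3",269,292),("key",292,152),("pan",212,162),("plinthfloor",185,190),("sw",296,185),("sw2",293,183),("cons",270,190),("cons2",310,190)]:
    print(nm,P[v,u])
c=im[100:300,140:400];cv2.imwrite("pics/topcrop.png",cv2.resize(cv2.convertScaleAbs(c,alpha=1.6),None,fx=3,fy=3,interpolation=cv2.INTER_CUBIC))
im=cv2.imread("pics/side0.png");c=im[150:350,160:400];cv2.imwrite("pics/sidecrop.png",cv2.resize(c,None,fx=3,fy=3,interpolation=cv2.INTER_CUBIC))
E
```

```text
green [ 0.4509 -0.2941  0.0684]
cream [ 0.3669 -0.2225  0.0472]
grey [ 0.5421 -0.3549  0.0478]
purp [ 0.4656 -0.199   0.0664]
p2 [ 0.3418 -0.0108  0.063 ]
p3 [ 0.3295 -0.1076  0.0638]
key [ 0.6339 -0.1632  0.0678]
pan [0.6218 0.0186 0.0303]
plinthfloor [0.5593 0.0819 0.0221]
sw [ 0.5584 -0.1697  0.081 ]
sw2 [ 0.5629 -0.1633  0.081 ]
cons [ 0.553  -0.1132  0.0467]
cons2 [ 0.5512 -0.2026  0.0491]
```

View pics/topcrop.png

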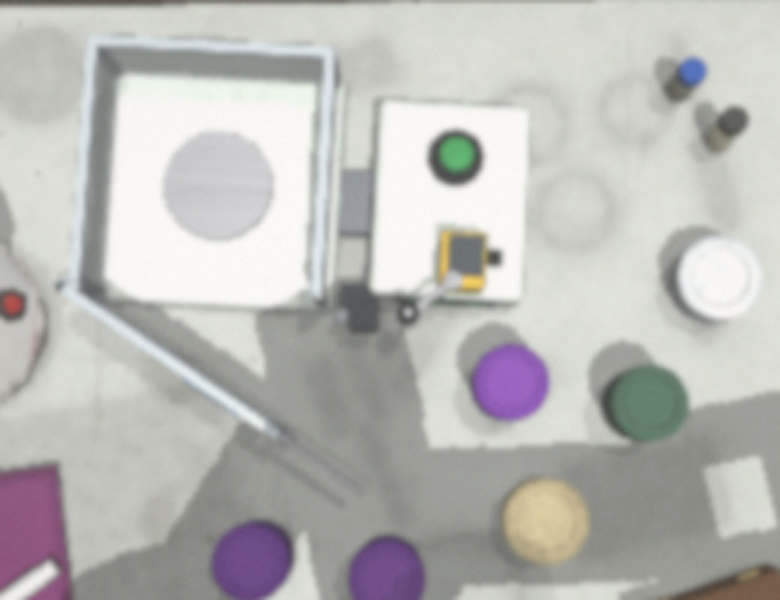

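View pics/sidecrop.png

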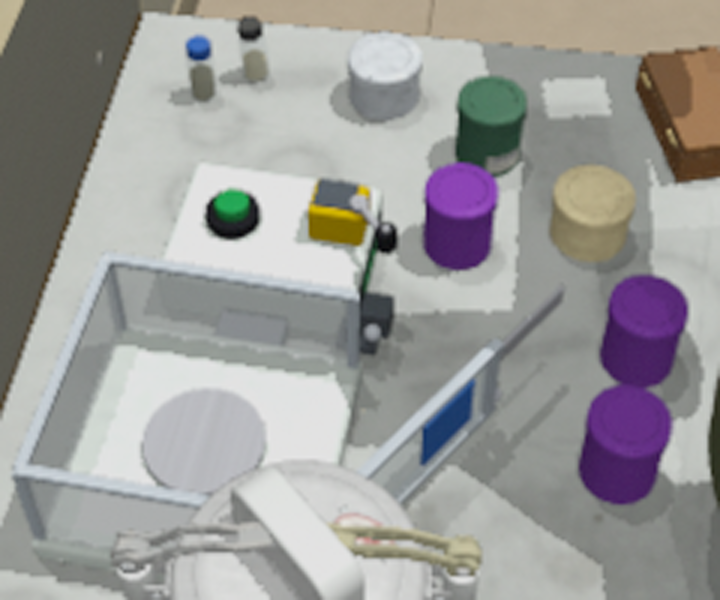

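Run:
```python
from h import *
np.set_printoptions(precision=4,suppress=True)
im=cv2.imread("pics/top0.png");K,T=cam("top")
def f(cx,cy,z): 
    return onz(140+cx/3-1/3,100+cy/3-1/3,z,K,T)
for nm,cx,cy,z in [("pan",218,186,.03),("wall BL",92,40,.104),("wall BR",331,49,.104),("wall FR",318,300,.104),("wall FL/hinge",66,287,.104),("door frame end",280,432,.104),("tab end",362,490,.09),("roller",407,313,.097),("key",456,156,.068),("consFL",371,293,.048),("consFR",520,300,.048),("consBL",380,99,.048),("consBR",527,109,.048),("green",648,402,.066),("cream",546,521,.048),("grey",717,277,.048),("purp",511,382,.066),("catch",358,308,.054)]:
    print(nm,f(cx,cy,z))
# side
im=cv2.imread("pics/side0.png");K,T=cam("side")
def g(cx,cy,z): 
    return onz(160+cx/3-1/3,150+cy/3-1/3,z,K,T)
print("side")
for nm,cx,cy,z in [("pan",204,441,.03),("key",232,205,.068),("roller",385,229,.097),("green",491,97,.066),("wall BR",110,262,.104),("wall FR",360,295,.104),("wall BL",20,470,.104),("door frame end",496,346,.104),("tab end",561,290,.09),("plate c",447,423,.075)]:
    print(nm,g(cx,cy,z))
```

```text
pan [0.6226 0.0179 0.03  ]
wall BL [0.7145 0.0966 0.104 ]
wall BR [ 0.7054 -0.0733  0.104 ]
wall FR [ 0.5258 -0.0621  0.104 ]
wall FL/hinge [0.5378 0.1139 0.104 ]
door frame end [ 0.4342 -0.0348  0.104 ]
tab end [ 0.3928 -0.0906  0.09  ]
roller [ 0.5163 -0.1243  0.097 ]
key [ 0.6346 -0.1625  0.068 ]
consFL [ 0.5365 -0.098   0.048 ]
consFR [ 0.5295 -0.2088  0.048 ]
consBL [ 0.6836 -0.107   0.048 ]
consBR [ 0.6743 -0.2177  0.048 ]
green [ 0.4516 -0.2982  0.066 ]
cream [ 0.3662 -0.2239  0.048 ]
grey [ 0.5443 -0.3564  0.048 ]
purp [ 0.4678 -0.1991  0.066 ]
catch [ 0.5248 -0.0884  0.054 ]
side
pan [0.6248 0.0216 0.03  ]
key [ 0.6371 -0.1582  0.068 ]
roller [ 0.5192 -0.1244  0.097 ]
green [ 0.4535 -0.3001  0.066 ]
wall BR [ 0.7013 -0.0654  0.104 ]
wall FR [ 0.5285 -0.0583  0.104 ]
wall BL [0.7155 0.1001 0.104 ]
door frame end [ 0.435  -0.0275  0.104 ]
tab end [ 0.3931 -0.0906  0.09  ]
plate c [0.462  0.0165 0.075 ]
```

Call:
send_rows(
  targets=[
    [1.0,-0.64,0.1,0,0,0.8,0],
    [2.1,-1.35,0.2,0,0,1.8,0],
    [3.2,-2.05,0.3,0,0,2.8,0],
    [4.3,-2.75,0.4,0,0,3.5,0],
    [5.4,-3.45,0.5,0,0,3.5,0],
  ],
)

```text
time_s: 1.62
position: [0.3962, -0.2404, 0.2073]
tool_rot: [[0.998, -0.064, 0.001], [-0.064, -0.998, -0.0], [0.001, 0.0, -1.0]]
ft_force: [1.0, 0.4, -0.0]
grip_width: 0.0002
```

Call:
send_rows(
  targets=[
    [0.6,-1.1,0,0,0,0,0],
    [1.2,-2.1,0,0,0,0,0],
    [1.3,-2.33,0,0,0,0,0],
  ],
)

```text
time_s: 2.0
position: [0.4687, -0.1273, 0.2073]
tool_rot: [[0.998, -0.059, 0.0], [-0.059, -0.998, 0.0], [0.0, -0.0, -1.0]]
ft_force: [-0.5, -0.2, 0.0]
grip_width: 0.0001
```

Run:
```python
from h import *
K,T=cam("wrist");im,d=vision.get_image("wrist");np.savez("w1.npz",d=d,K=K,T=T)
cv2.imwrite("pics/w1.png",im[:,:,::-1])
s=status.observe();print(s["position"],s["time_s"],s["ft_force"])
for l in ("roller","start_key_top","switch_lever"):
    print(l,[(round(x["p"],2),list(map(int,x["extent"]))) for x in vision.masks_of("wrist",l)])
```

```text
[ 0.46847039 -0.12762807  0.20724128] 2.05 [-0.8039872   0.53679081 -0.50269785]
roller [(0.61, [258, 92, 316, 148])]
start_key_top [(0.18, [421, 159, 516, 232])]
switch_lever [(0.87, [257, 90, 318, 149])]
```

View pics/w1.png

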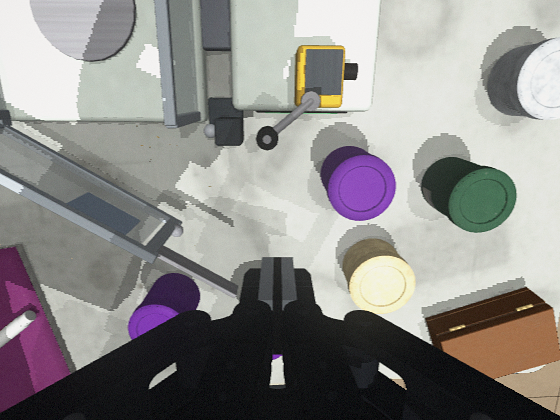

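The wrist view shows the roller at (266,138), the lever pivot at (312,98), the green tin's lid at (483,198), and the tab end near (240,292), behind the fingers.

Run:
```python
from h import *
np.set_printoptions(precision=4,suppress=True)
z=np.load("w1.npz");K,T,d=z["K"],z["T"],z["d"];P=cloud(d,K,T)
for nm,u,v,h in [("roller",266,138,.097),("pivot",312,98,.1),("green",483,198,.066),("cream",382,284,.048),("purp",362,189,.066),("hinge",4,118,.104),("doorend",181,228,.104),("tabend",240,292,.09),("wallFR",180,122,.104),("consFL",234,106,.048),("consFR",373,108,.048)]:
    print(nm,onz(u,v,h,K,T),"depth",P[v,u])
```

```text
roller [ 0.5179 -0.1235  0.097 ] depth [ 0.5181 -0.1235  0.0984]
pivot [ 0.5429 -0.1562  0.1   ] depth [ 0.5428 -0.1573  0.0881]
green [ 0.4551 -0.2985  0.066 ] depth [ 0.4545 -0.2996  0.0642]
cream [ 0.3692 -0.2227  0.048 ] depth [ 0.3683 -0.2231  0.0465]
purp [ 0.4687 -0.1983  0.066 ] depth [ 0.4685 -0.1984  0.0655]
hinge [0.5422 0.0506 0.104 ] depth [0.5413 0.1059 0.0299]
doorend [ 0.4571 -0.0568  0.104 ] depth [ 0.4347 -0.0376  0.0417]
tabend [ 0.3932 -0.0933  0.09  ] depth [ 0.4764 -0.1148  0.232 ]
wallFR [ 0.5327 -0.0667  0.104 ] depth [ 0.532 -0.063  0.09 ]
consFL [ 0.5399 -0.0974  0.048 ] depth [ 0.5398 -0.097   0.0444]
consFR [ 0.5316 -0.2106  0.048 ] depth [ 0.5295 -0.2231 -0.0001]
```

Call:
send_rows(
  targets=[
    [0,-0.13,1.0,0,0,0,0],
    [0,-0.13,2.1,0,0,0,0],
    [0.2,-0.13,2.56,0,0,0,0],
    [0.4,-0.13,2.56,0,0,0,0],
    [0.5,-0.13,2.56,0,0,0,0],
  ],
)

```text
time_s: 2.82
position: [0.4938, -0.1262, 0.0803]
tool_rot: [[0.998, -0.064, 0.002], [-0.064, -0.998, -0.001], [0.002, 0.001, -1.0]]
ft_force: [-0.4, -0.0, 0.2]
grip_width: -0.0001
```

Run:
```python
from h import *
K,T=cam("wrist");im,d=vision.get_image("wrist");np.savez("w2.npz",d=d,K=K,T=T)
cv2.imwrite("pics/w2.png",im[:,:,::-1])
im,d=vision.get_image("side");c=im[:,:,::-1][160:280,220:380];cv2.imwrite("pics/s2.png",cv2.resize(c,None,fx=4,fy=4,interpolation=cv2.INTER_CUBIC))
s=status.observe();print(s["position"],s["time_s"],s["ft_force"])
```

```text
[ 0.49376548 -0.12575353  0.08043927] 2.925 [ 0.54352134  0.15056329 -0.11046872]
```

View pics/w2.png

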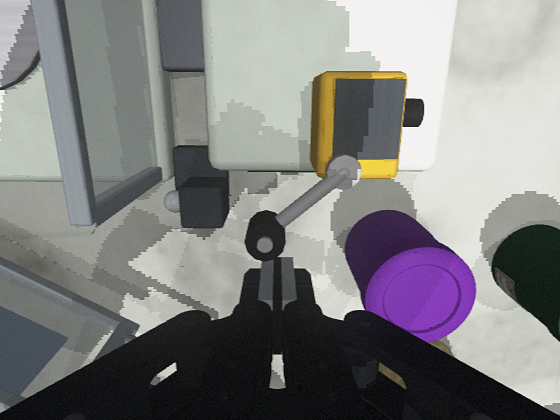

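View pics/s2.png

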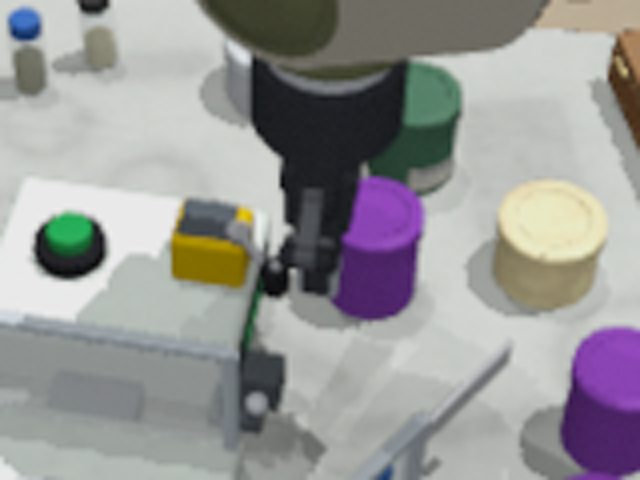

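Call:
send_rows(
  targets=[
    [0.0,-0.12,0.1,0,0,0,0],
    [0.12,-0.12,0.1,0,0,0,0],
    [0.26,-0.12,0.1,0,0,0,0],
    [0.4,-0.12,0.1,0,0,0,0],
    [0.46,-0.12,0.1,0,0,0,0],
  ],
)

```text
time_s: 3.55
position: [0.5169, -0.1206, 0.0742]
tool_rot: [[0.998, -0.063, 0.0], [-0.063, -0.998, -0.0], [0.0, 0.0, -1.0]]
ft_force: [-0.8, 0.2, 0.7]
grip_width: 0.0
```

Run:
```python
from h import *
np.set_printoptions(precision=4,suppress=True)
s=status.observe();print(s["position"],s["time_s"],s["ft_force"])
K,T=cam("wrist");im,d=vision.get_image("wrist");np.savez("w3.npz",d=d,K=K,T=T)
cv2.imwrite("pics/w3.png",im[:,:,::-1])
```

```text
[ 0.5169 -0.1206  0.0742] 3.55 [-0.7556  0.2154  0.7138]
```

View pics/w3.png

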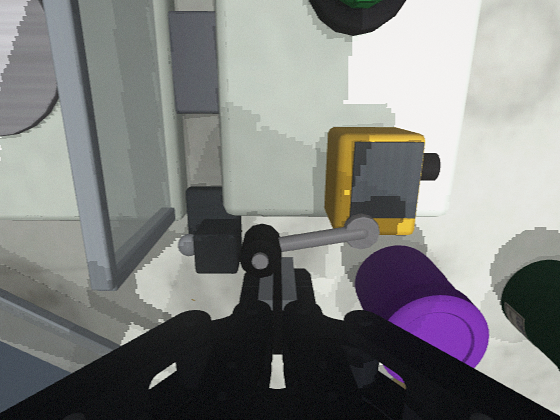

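Call:
send_rows(
  targets=[
    [0.05,0,0,0,0,0,0],
    [0.05,0,0,0,0,0,0],
    [-0.3,0,0,0,0,0,0],
    [-0.75,0,0,0,0,0,0],
    [-0.85,0,-0.1,0,0,0,0],
  ],
)

```text
time_s: 4.22
position: [0.4731, -0.1177, 0.0794]
tool_rot: [[0.998, -0.063, -0.001], [-0.063, -0.998, 0.0], [-0.001, -0.0, -1.0]]
ft_force: [0.3, -0.7, -1.0]
grip_width: -0.0003
```

Run:
```python
from h import *
np.set_printoptions(precision=4,suppress=True)
z=np.load("w3.npz")
a=onz(362,232,.1,z["K"],z["T"]);b=onz(261,261,.1,z["K"],z["T"]);v3=b-a
z=np.load("w2.npz")
a2=onz(344,170,.1,z["K"],z["T"]);b2=onz(264,245,.1,z["K"],z["T"]);v2=b2-a2
an=lambda v:np.arctan2(-v[0],v[1])
print(a,b,a2,b2,an(v2),an(v3),an(v2)-an(v3))
s=status.observe();print(s["position"],s["time_s"],s["ft_force"])
K,T=cam("wrist");im,d=vision.get_image("wrist");np.savez("w4.npz",d=d,K=K,T=T)
cv2.imwrite("pics/w4.png",im[:,:,::-1])
```

```text
[ 0.5462 -0.1531  0.1   ] [ 0.5373 -0.117   0.1   ] [ 0.5443 -0.1538  0.1   ] [ 0.5178 -0.1237  0.1   ] 0.7230799620890068 0.24152341807671432 0.48155654401229253
[ 0.4731 -0.1177  0.0794] 4.225 [ 0.3137 -0.6713 -1.0135]
```

View pics/w4.png

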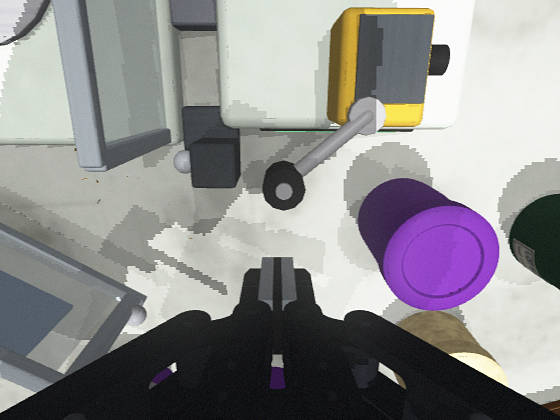

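Call:
send_rows(
  targets=[
    [0,0,-1.0,0,0,0,0],
    [0,0.6,-1.9,0,0,-1.2,40],
    [0,1.8,-2.0,0,0,-2.4,85],
    [-0.1,2.9,-2.0,0,0,-3.5,85],
    [-0.15,3.64,-2.0,0,0,-3.5,85],
  ],
)

```text
time_s: 4.9
position: [0.4551, -0.3017, 0.1798]
tool_rot: [[0.911, 0.413, 0.001], [0.413, -0.911, -0.001], [0.001, 0.002, -1.0]]
ft_force: [-1.0, -0.2, -0.1]
grip_width: 0.0723
```

Call:
send_rows(
  targets=[
    [0,0,0,0,0,0,85],
  ],
)

```text
time_s: 5.03
position: [0.4551, -0.3015, 0.1793]
tool_rot: [[0.912, 0.41, 0.001], [0.41, -0.912, -0.001], [0.0, 0.001, -1.0]]
ft_force: [0.7, 1.4, -0.4]
grip_width: 0.0848
```

Run:
```python
from h import *
np.set_printoptions(precision=4,suppress=True)
K,T=cam("wrist");im,d=vision.get_image("wrist");np.savez("w5.npz",d=d,K=K,T=T)
cv2.imwrite("pics/w5.png",im[:,:,::-1])
s=status.observe();print(s["position"],s["tool_rot"],s["time_s"],s["grip_width"])
for x in vision.masks_of("wrist","green_tin_centre"):
    m=x["pixels"];P=cloud(d,K,T)[m];z=P[:,2];t=P[np.abs(z-.066)<.006];v,u=np.nonzero(m)
    c=im[m].mean(0)
    print(round(x["p"],2),x["extent"],c,np.nanmean(t,0),len(t), (np.nanmin(t[:,:2],0)+np.nanmax(t[:,:2],0))/2 if len(t) else 0)
```

```text
[ 0.4552 -0.2999  0.1793] [[ 0.9115  0.4114  0.0005]
 [ 0.4114 -0.9115 -0.0002]
 [ 0.0004  0.0004 -1.    ]] 5.075 0.08506388141421752
0.96 [0.0, 189.5, 62.9, 274.6] [53.1367 24.8668 74.0057] [ 0.3352 -0.1256  0.0642] 858 [ 0.3322 -0.1231]
0.78 [108.8, 87.6, 205.0, 170.2] [ 84.2839  43.7146 114.6758] [ 0.4695 -0.1984  0.0648] 5096 [ 0.4684 -0.1981]
0.64 [110.1, 200.7, 195.7, 284.8] [202.0566 191.1236 148.5138] [nan nan nan] 0 0
0.63 [232.9, 157.0, 310.1, 236.0] [71.7615 99.59   80.3404] [ 0.453  -0.2984  0.0649] 4185 [ 0.4518 -0.299 ]<stdin>:9: RuntimeWarning: Mean of empty slice
```

View pics/w5.png

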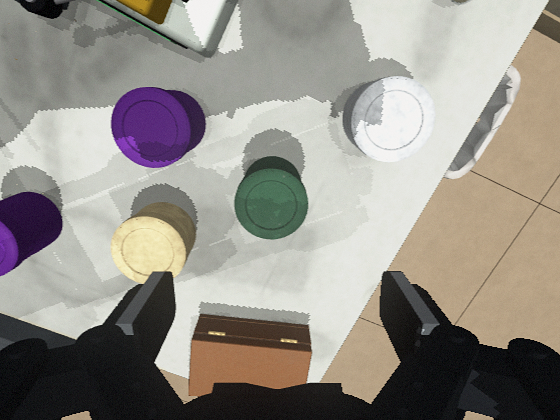

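Call:
send_rows(
  targets=[
    [-0.04,-0.05,0.8,0,0,0,85],
    [-0.04,-0.05,1.8,0,0,0,85],
    [-0.04,-0.05,2.7,0,0,0,85],
    [-0.04,-0.05,3.15,0,0,0,85],
    [-0.04,-0.05,3.18,0,0,0,85],
  ],
  grip_force=30,
)

```text
time_s: 5.75
position: [0.4522, -0.296, 0.0193]
tool_rot: [[0.91, 0.414, -0.002], [0.414, -0.91, 0.002], [-0.001, -0.003, -1.0]]
ft_force: [0.6, -0.1, 0.1]
grip_width: 0.0853
```

Call:
send_rows(
  targets=[
    [0,0,0,0,0,0,60],
    [0,0,0,0,0,0,50],
    [0,0,0,0,0,0,45],
    [0,0,0,0,0,0,45],
    [0,0,0,0,0,0,45],
  ],
  grip_force=35,
)

```text
time_s: 6.38
position: [0.4528, -0.2978, 0.0218]
tool_rot: [[0.911, 0.413, 0.002], [0.413, -0.911, -0.002], [0.001, 0.003, -1.0]]
ft_force: [-0.5, 1.5, 5.4]
grip_width: 0.0518
```

Run:
```python
from h import *
im,d=vision.get_image("wrist");cv2.imwrite("pics/w6.png",im[:,:,::-1])
im,d=vision.get_image("side");c=im[:,:,::-1][130:280,240:400];cv2.imwrite("pics/s6.png",cv2.resize(c,None,fx=4,fy=4,interpolation=cv2.INTER_CUBIC))
s=status.observe();print(s["position"],s["time_s"],s["ft_force"],s["grip_width"],s["wrist_torque"])
```

```text
[ 0.45277574 -0.29783333  0.02178318] 6.475 [-0.05990041  1.80215336  6.07287458] 0.05202507284923438 [ 0.33583748 -0.03831961  0.06056726]
```

View pics/w6.png

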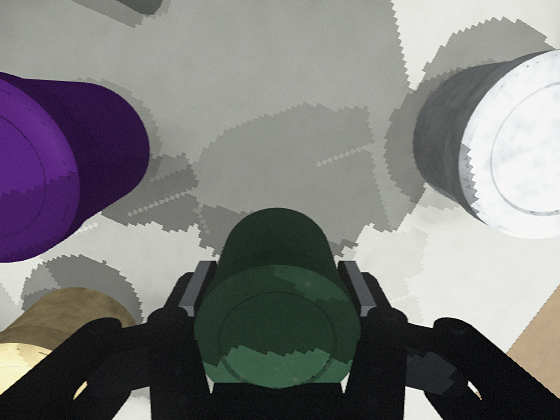

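View pics/s6.png

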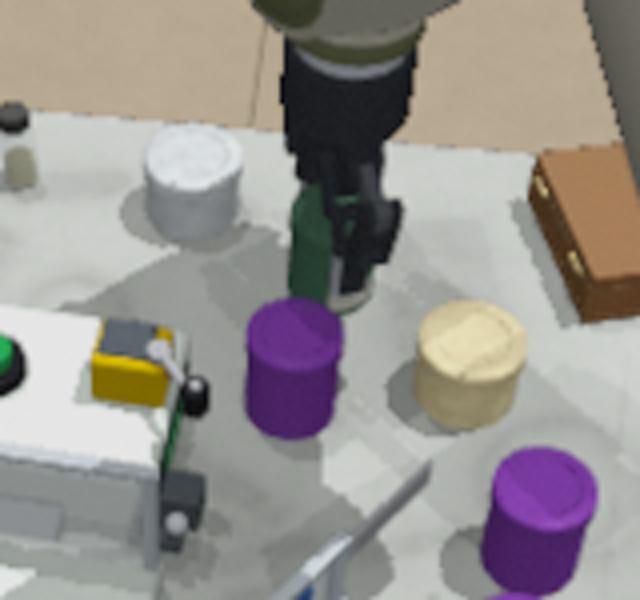

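Call:
send_rows(
  targets=[
    [0,0,-0.3,0,0,0,45],
    [0,0,-1.0,0,0,0,45],
    [0,0,-1.9,0,0,0,45],
    [0,0,-2.8,0,0,0,45],
    [0,0,-3.0,0,0,0,45],
  ],
)

```text
time_s: 7.1
position: [0.4527, -0.2981, 0.174]
tool_rot: [[0.911, 0.413, 0.004], [0.413, -0.911, -0.004], [0.002, 0.006, -1.0]]
ft_force: [-0.5, 0.3, -2.1]
grip_width: 0.052
```

Run:
```python
from h import *
im,d=vision.get_image("wrist");cv2.imwrite("pics/w7.png",im[:,:,::-1])
im,d=vision.get_image("side");c=im[:,:,::-1][100:280,200:400];cv2.imwrite("pics/s7.png",cv2.resize(c,None,fx=3,fy=3,interpolation=cv2.INTER_CUBIC))
s=status.observe();print(s["position"],s["tool_rot"],s["time_s"],s["ft_force"],s["grip_width"],s["wrist_torque"],s["q"])
```

```text
[ 0.45207042 -0.2975514   0.17130842] [[ 9.10725805e-01  4.13009322e-01  1.34468298e-03]
 [ 4.13011033e-01 -9.10724879e-01 -1.44297601e-03]
 [ 6.28673703e-04  1.86952439e-03 -9.99998055e-01]] 7.2 [ 0.7678775  -0.59232693 -2.09716054] 0.05181763815994886 [ 0.01352272  0.00243593 -0.03294939] [-4.58909076e+01  2.38325245e+01  8.15923417e+01 -2.31015079e-03
  7.44621456e+01  1.97156135e+01]
```

View pics/w7.png

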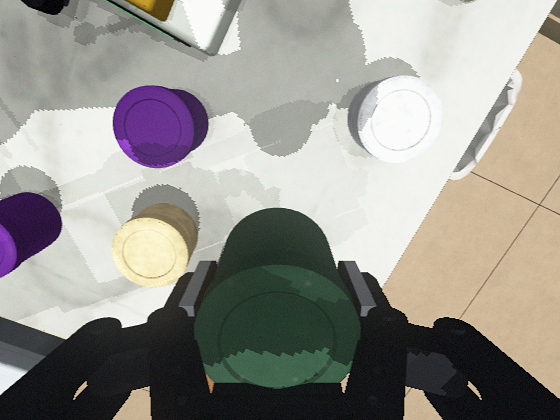

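View pics/s7.png

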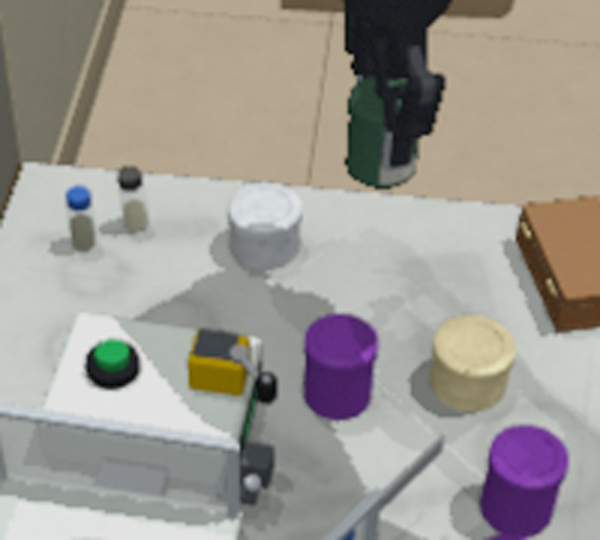

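Run:
```python
from h import *
np.set_printoptions(precision=4,suppress=True)
K,T=cam("wrist");m=vision.camera_model("wrist")["T_tool_cam"]
im=cv2.imread("pics/w7.png")
# lid centre in tool frame (plane tool z=-0.0442)
for uv in [(277,326),(195,326),(360,326),(277,265),(277,388)]:
    print("lid tool",uv,onz(*uv,-0.0442,K,m))
d=np.load("top_d.npy");K,T=cam("top");P=cloud(d,K,T)
r=np.hypot(P[...,0]-.6235,P[...,1]-.019)
for lo,hi in((.0265,.034),(.0275,.036)):
    M=(r<.06)&(P[...,2]>lo)&(P[...,2]<hi);Q=P[M];print(len(Q),Q.mean(0),(Q.min(0)+Q.max(0))/2,Q.max(0)-Q.min(0))
g=cv2.imread("pics/top0.png");g=cv2.cvtColor(g,cv2.COLOR_BGR2GRAY);c=cv2.GaussianBlur(g,(3,3),0)[130:195,180:245]
print(cv2.HoughCircles(cv2.resize(c,None,fx=4,fy=4,interpolation=cv2.INTER_CUBIC),cv2.HOUGH_GRADIENT,1,50,param1=60,param2=15,minRadius=60,maxRadius=90))
```

```text
lid tool (277, 326) [ 0.0057  0.0009 -0.0442]
lid tool (195, 326) [ 0.0057 -0.0256 -0.0442]
lid tool (360, 326) [ 0.0056  0.0276 -0.0442]
lid tool (277, 265) [ 0.0274  0.0009 -0.0442]
lid tool (277, 388) [-0.0192  0.0009 -0.0442]
940 [0.6243 0.0186 0.0291] [0.6237 0.0188 0.0301] [0.0821 0.0831 0.0072]
804 [0.6244 0.0181 0.0295] [0.6235 0.0187 0.031 ] [0.0816 0.0829 0.007 ]
None
```

Call:
send_rows(
  targets=[
    [0.8,-0.61,0,0,0,0.5,45],
    [1.8,-1.37,-0.1,0,0,1.3,45],
    [2.75,-2.09,-0.1,0,0,2.2,45],
    [3.7,-2.81,-0.1,0,0,3.0,45],
    [4.6,-3.49,-0.1,0,0,3.5,45],
  ],
)

```text
time_s: 7.82
position: [0.5895, -0.0415, 0.1734]
tool_rot: [[0.998, -0.065, -0.003], [-0.065, -0.998, 0.001], [-0.003, -0.001, -1.0]]
ft_force: [0.6, 0.1, -0.5]
grip_width: 0.052
```

Call:
send_rows(
  targets=[
    [0.4,-0.85,0,0,0,0,45],
    [0.6,-1.25,0,0,0,0,45],
    [0.6,-1.25,0,0,0,0,45],
    [0.6,-1.25,0,0,0,0,45],
  ],
)

```text
time_s: 8.32
position: [0.6228, 0.0157, 0.1746]
tool_rot: [[0.998, -0.064, -0.001], [-0.064, -0.998, -0.0], [-0.001, 0.0, -1.0]]
ft_force: [0.3, -0.0, -1.5]
grip_width: 0.0519
```

Run:
```python
from h import *
np.set_printoptions(precision=4,suppress=True)
s=status.observe();print(s["position"],s["time_s"],s["ft_force"],s["grip_width"])
K,T=cam("wrist");im,d=vision.get_image("wrist");np.savez("w8.npz",d=d,K=K,T=T);cv2.imwrite("pics/w8.png",im[:,:,::-1])
im,d=vision.get_image("side");cv2.imwrite("pics/s8.png",im[:,:,::-1])
```

```text
[0.6228 0.0157 0.1746] 8.325 [ 0.2639 -0.0393 -1.541 ] 0.051938316428751206
```

View pics/w8.png

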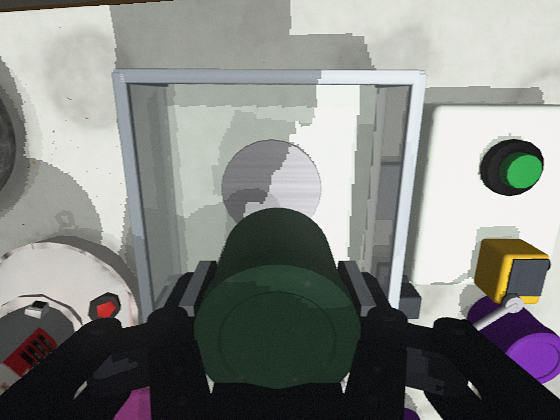

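View pics/s8.png

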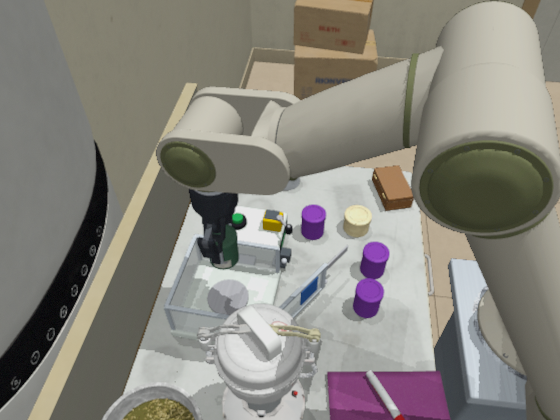

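Run:
```python
from h import *
np.set_printoptions(precision=4,suppress=True)
z=np.load("w8.npz");K,T=z["K"],z["T"]
for uv in [(271,139),(221,188),(322,188)]: print(onz(*uv,.03,K,T))
p=onz(541,172,.068,K,T);print("key",onz(521,171,.068,K,T))
a=onz(124,76,.104,K,T);b=onz(418,76,.104,K,T);print("back corners",a,b)
```

```text
[0.667  0.0166 0.03  ]
[0.6295 0.0608 0.03  ]
[ 0.6242 -0.0229  0.03  ]
key [ 0.6375 -0.16    0.068 ]
back corners [0.7156 0.0949 0.104 ] [ 0.705  -0.0699  0.104 ]
```

Call:
send_rows(
  targets=[
    [0.02,-0.06,0.6,0,0,0,45],
    [0.02,-0.06,1.3,0,0,0,45],
    [0.02,-0.06,1.9,0,0,0,45],
    [0.02,-0.06,2.25,0,0,0,45],
    [0.02,-0.06,2.32,0,0,0,45],
  ],
)

```text
time_s: 9.05
position: [0.6238, 0.0189, 0.0583]
tool_rot: [[0.998, -0.064, -0.002], [-0.064, -0.998, 0.0], [-0.002, -0.0, -1.0]]
ft_force: [-0.5, -0.8, -1.2]
grip_width: 0.0517
```

Call:
send_rows(
  targets=[
    [0,0,0.03,0,0,0,45],
    [0,0,0.06,0,0,0,45],
    [0,0,0.06,0,0,0,45],
  ],
)

```text
time_s: 9.43
position: [0.6247, 0.0198, 0.0567]
tool_rot: [[0.998, -0.063, 0.001], [-0.063, -0.998, -0.0], [0.001, 0.0, -1.0]]
ft_force: [0.1, -0.2, -2.3]
grip_width: 0.0519
```

Call:
send_rows(
  targets=[
    [0,0,0.03,0,0,0,45],
    [0,0,0.06,0,0,0,45],
    [0,0,0.06,0,0,0,45],
  ],
)

```text
time_s: 9.8
position: [0.6244, 0.0199, 0.0531]
tool_rot: [[0.998, -0.063, -0.0], [-0.063, -0.998, 0.0], [-0.0, -0.0, -1.0]]
ft_force: [-0.5, 0.0, -1.2]
grip_width: 0.052
```

Call:
send_rows(
  targets=[
    [0,0,0.03,0,0,0,45],
    [0,0,0.04,0,0,0,45],
  ],
)

```text
time_s: 10.05
position: [0.6246, 0.0199, 0.0518]
tool_rot: [[0.998, -0.063, 0.001], [-0.063, -0.998, -0.0], [0.001, 0.0, -1.0]]
ft_force: [-1.7, 0.8, 7.2]
grip_width: 0.0522
```

Call:
send_rows(
  targets=[
    [0,0,0,0,0,0,60],
    [0,0,0,0,0,0,72],
    [0,0,0,0,0,0,80],
    [0,0,0,0,0,0,82],
  ],
)

```text
time_s: 10.55
position: [0.6245, 0.0198, 0.0512]
tool_rot: [[0.998, -0.063, -0.0], [-0.063, -0.998, 0.0], [-0.0, -0.0, -1.0]]
ft_force: [-0.0, 1.0, 0.6]
grip_width: 0.0818
```

Call:
send_rows(
  targets=[
    [0,0,-0.3,0,0,0,82],
    [0,0,-1.0,0,0,0,82],
    [0,0,-2.0,0,0,0,82],
    [0,0,-2.6,0,0,0,82],
  ],
)

```text
time_s: 11.05
position: [0.625, 0.0198, 0.1851]
tool_rot: [[0.998, -0.063, 0.004], [-0.063, -0.998, -0.001], [0.004, 0.0, -1.0]]
ft_force: [0.0, 0.7, -0.3]
grip_width: 0.0818
```

Run:
```python
from h import *
np.set_printoptions(precision=4,suppress=True)
s=status.observe();print(s["position"],s["time_s"],s["ft_force"],s["grip_width"])
K,T=cam("wrist");im,d=vision.get_image("wrist");np.savez("w9.npz",d=d,K=K,T=T);cv2.imwrite("pics/w9.png",im[:,:,::-1])
im,d=vision.get_image("side");cv2.imwrite("pics/s9.png",im[:,:,::-1])
```

```text
[0.625  0.0198 0.1851] 11.05 [ 0.021   0.7336 -0.3395] 0.08184799313340736
```

View pics/w9.png

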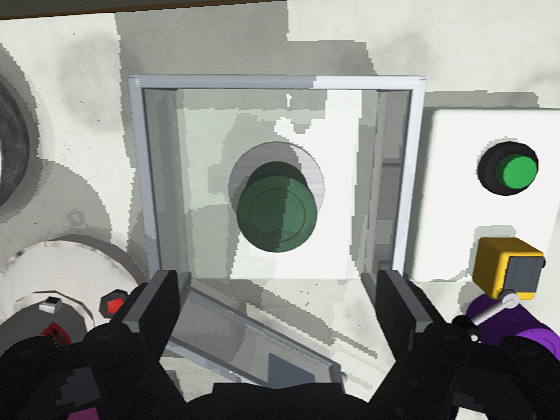

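View pics/s9.png

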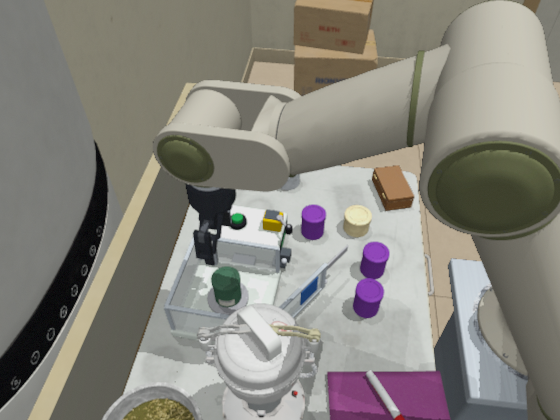

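Call:
send_rows(
  targets=[
    [-0.7,-0.04,0,0,0,0,60],
    [-1.7,-0.1,0,0,0,0,20],
    [-2.8,-0.17,0,0,0,0,0],
    [-3.8,-0.24,0,0,0,0,0],
    [-4.22,-0.24,0,0,0,0,0],
  ],
)

```text
time_s: 11.78
position: [0.4119, 0.0457, 0.1812]
tool_rot: [[0.998, -0.062, -0.001], [-0.062, -0.998, 0.0], [-0.001, -0.0, -1.0]]
ft_force: [0.4, 1.0, 0.1]
grip_width: 0.0004
```

Run:
```python
from h import *
np.set_printoptions(precision=4,suppress=True)
z=np.load("w9.npz");print("lid",onz(277,210,.096,z["K"],z["T"]),"pan back",onz(276,141,.03,z["K"],z["T"]),onz(228,186,.03,z["K"],z["T"]),onz(325,186,.03,z["K"],z["T"]),"key",onz(517,173,.068,z["K"],z["T"]))
s=status.observe();print(s["position"],s["time_s"],s["ft_force"],s["grip_width"])
K,T=cam("wrist");im,d=vision.get_image("wrist");np.savez("w10.npz",d=d,K=K,T=T);cv2.imwrite("pics/w10.png",im[:,:,::-1])
im,d=vision.get_image("side");cv2.imwrite("pics/s10.png",im[:,:,::-1])
```

```text
lid [0.628  0.0186 0.096 ] pan back [0.667  0.0169 0.03  ] [0.6314 0.0605 0.03  ] [ 0.6261 -0.0227  0.03  ] key [ 0.6366 -0.1604  0.068 ]
[0.4119 0.0457 0.1812] 11.775 [0.4096 1.034  0.0872] 0.0004120368267271383
```

View pics/w10.png

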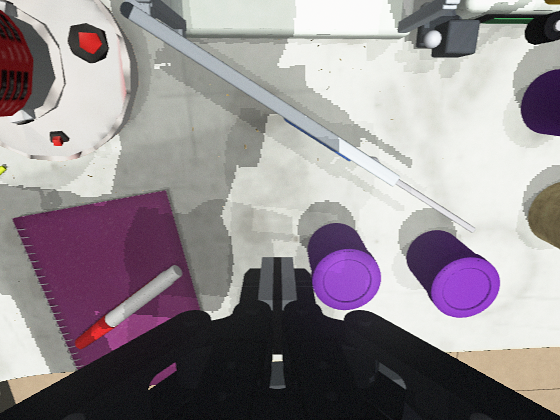

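View pics/s10.png

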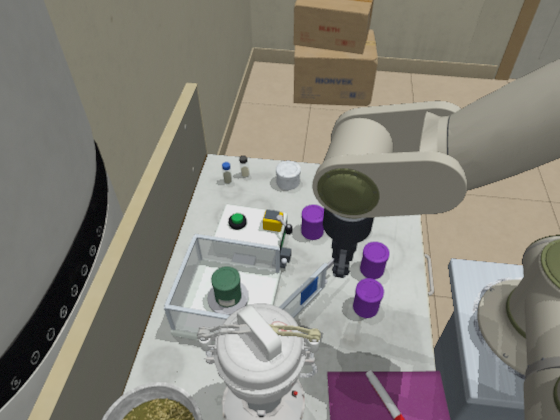

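Call:
send_rows(
  targets=[
    [0,0,0.8,0,0,0,0],
    [0,0,1.7,0,0,0,0],
    [0,0,2.3,0,0,0,0],
    [0.15,0.08,2.42,0,0,0,0],
    [0.35,0.18,2.42,0,0,0,0],
  ],
)

```text
time_s: 12.5
position: [0.4331, 0.0344, 0.0606]
tool_rot: [[0.998, -0.063, 0.001], [-0.063, -0.998, -0.0], [0.001, 0.0, -1.0]]
ft_force: [0.3, 0.5, -0.7]
grip_width: 0.0
```

Call:
send_rows(
  targets=[
    [0.2,0.1,0,0,0,0,0],
    [0.45,0.23,0,0,0,0,0],
    [0.7,0.37,0,0,0,0,0],
    [0.95,0.5,0,0,0,0,0],
    [1.2,0.65,0,0,0,0,0],
  ],
)

```text
time_s: 13.12
position: [0.4902, -0.0018, 0.0602]
tool_rot: [[0.998, -0.063, -0.0], [-0.063, -0.998, -0.0], [-0.0, 0.0, -1.0]]
ft_force: [-0.6, 1.0, 0.6]
grip_width: -0.0002
```

Run:
```python
from h import *
np.set_printoptions(precision=4,suppress=True)
s=status.observe();print(s["position"],s["time_s"],s["ft_force"],s["grip_width"])
K,T=cam("wrist");im,d=vision.get_image("wrist");np.savez("w11.npz",d=d,K=K,T=T);cv2.imwrite("pics/w11.png",im[:,:,::-1])
im,d=vision.get_image("side");cv2.imwrite("pics/s11.png",im[:,:,::-1])
```

```text
[ 0.4902 -0.0018  0.0602] 13.125 [-0.6454  0.9919  0.5524] -0.00023440924531953
```

View pics/w11.png

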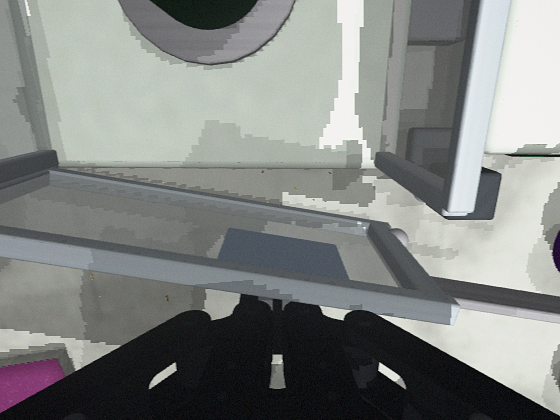

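View pics/s11.png

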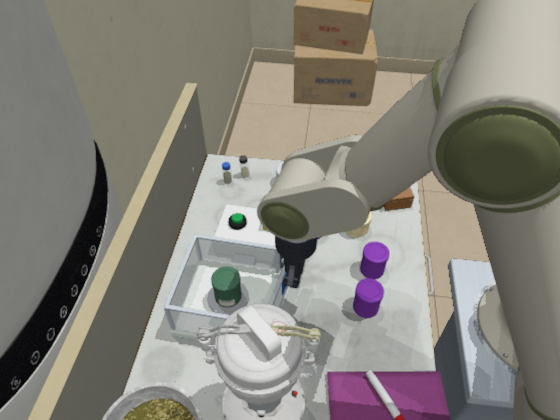

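Call:
send_rows(
  targets=[
    [0.15,0.08,0,0,0,0,0],
    [0.26,0.15,0,0,0,0,0],
    [0.34,0.18,0,0,0,0,0],
    [0.38,0.2,0,0,0,0,0],
  ],
)

```text
time_s: 13.72
position: [0.5053, -0.0118, 0.0595]
tool_rot: [[0.998, -0.063, -0.006], [-0.063, -0.998, 0.001], [-0.007, -0.001, -1.0]]
ft_force: [-10.4, 2.5, 2.3]
grip_width: -0.0001
```

Call:
send_rows(
  targets=[
    [0.03,0,0,0,0,0,0],
    [0.06,0.02,0,0,0,0,0],
  ],
)

```text
time_s: 13.98
position: [0.5086, -0.0129, 0.0596]
tool_rot: [[0.998, -0.063, -0.005], [-0.063, -0.998, 0.001], [-0.005, -0.001, -1.0]]
ft_force: [-6.0, 0.5, -1.1]
grip_width: -0.0004
```

Call:
send_rows(
  targets=[
    [0.03,0,0,0,0,0,0],
    [0.06,0,0,0,0,0,0],
    [0.06,0,0,0,0,0,0],
  ],
)

```text
time_s: 14.35
position: [0.5122, -0.0135, 0.0598]
tool_rot: [[0.998, -0.063, -0.004], [-0.063, -0.998, 0.001], [-0.004, -0.0, -1.0]]
ft_force: [-8.0, 0.6, 0.5]
grip_width: 0.0001
```

Run:
```python
from h import *
np.set_printoptions(precision=4,suppress=True)
s=status.observe();print(s["position"],s["time_s"],s["ft_force"],s["grip_width"])
K,T=cam("wrist");im,d=vision.get_image("wrist");np.savez("w12.npz",d=d,K=K,T=T);cv2.imwrite("pics/w12.png",im[:,:,::-1])
```

```text
[ 0.5122 -0.0135  0.0598] 14.35 [-8.0435  0.5619  0.4744] 0.00012518698430809033
```

View pics/w12.png

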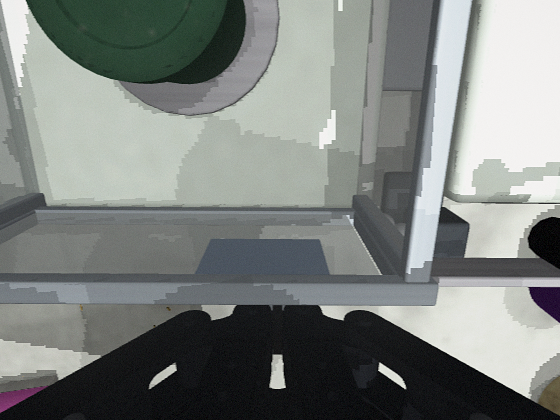

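Call:
send_rows(
  targets=[
    [0.03,0,0,0,0,0,0],
    [0.05,0,0,0,0,0,0],
  ],
)

```text
time_s: 14.65
position: [0.5122, -0.0135, 0.0597]
tool_rot: [[0.998, -0.062, -0.01], [-0.062, -0.998, 0.001], [-0.01, -0.0, -1.0]]
ft_force: [-22.3, -1.9, 10.0]
grip_width: 0.0
```

Call:
send_rows(
  targets=[
    [0.03,0,0,0,0,0,0],
    [0.04,0,0,0,0,0,0],
  ],
)

```text
time_s: 14.9
position: [0.5122, -0.013, 0.0593]
tool_rot: [[0.998, -0.062, -0.015], [-0.062, -0.998, 0.002], [-0.015, -0.001, -1.0]]
ft_force: [-29.9, -1.2, 12.4]
grip_width: -0.0
```

Call:
send_rows(
  targets=[
    [-0.3,0,0,0,0,0,0],
    [-0.8,0,0,0,0,0,0],
    [-1.0,0,-0.5,0,0,0,0],
    [-1.0,0,-1.5,0,0,0,0],
    [-1.0,0.3,-2.4,0,0,0,0],
  ],
)

```text
time_s: 15.52
position: [0.4677, -0.0257, 0.1823]
tool_rot: [[0.998, -0.062, 0.002], [-0.062, -0.998, -0.0], [0.002, 0.0, -1.0]]
ft_force: [1.1, -0.2, -0.3]
grip_width: -0.0003
```

Run:
```python
from h import *
np.set_printoptions(precision=4,suppress=True)
s=status.observe();print(s["position"],s["tool_rot"],s["time_s"],s["ft_force"],s["grip_width"])
K,T=cam("wrist");im,d=vision.get_image("wrist");np.savez("w13.npz",d=d,K=K,T=T);cv2.imwrite("pics/w13.png",im[:,:,::-1])
im,d=vision.get_image("side");c=im[:,:,::-1][150:350,160:400];cv2.imwrite("pics/s13.png",cv2.resize(c,None,fx=3,fy=3,interpolation=cv2.INTER_CUBIC))
```

```text
[ 0.4677 -0.0257  0.1823] [[ 0.9981 -0.0616  0.002 ]
 [-0.0616 -0.9981 -0.0005]
 [ 0.002   0.0004 -1.    ]] 15.525 [ 1.1334 -0.1902 -0.3251] -0.0003064380063143551
```

View pics/w13.png

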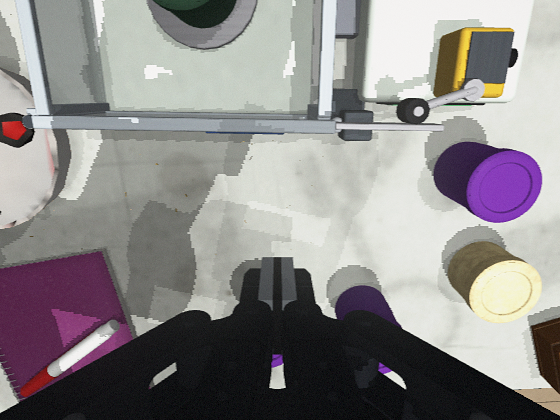

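View pics/s13.png

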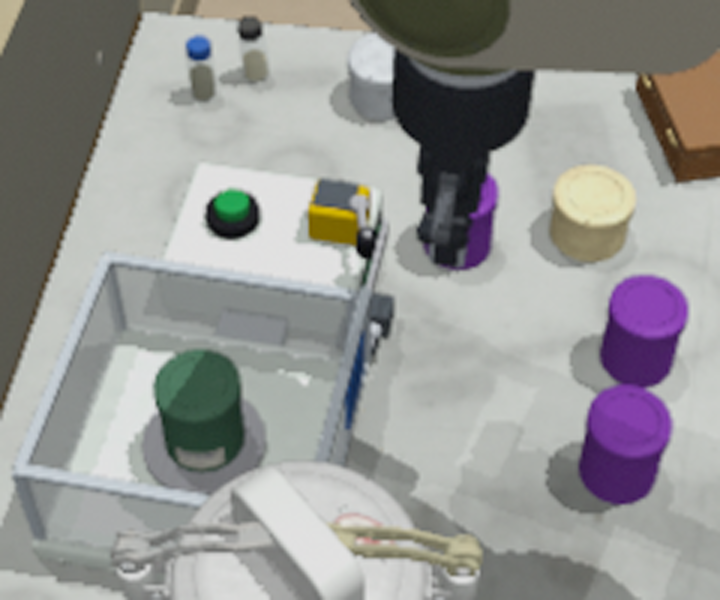

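Call:
send_rows(
  targets=[
    [0.6,0.42,0,0,0,0,0],
    [1.5,1.05,0,0,0,0,0],
    [2.4,1.7,0,0,0,0,0],
    [3.2,2.3,0,0,0,0,0],
    [3.5,2.48,0,0,0,0,0],
  ],
)

```text
time_s: 16.25
position: [0.6358, -0.1626, 0.1786]
tool_rot: [[0.998, -0.064, -0.0], [-0.064, -0.998, -0.0], [-0.0, 0.0, -1.0]]
ft_force: [-1.3, 0.2, 0.0]
grip_width: -0.0002
```

Call:
send_rows(
  targets=[
    [0,0,0,0,0,0,0],
    [0,0,0,0,0,0,0],
  ],
)

```text
time_s: 16.5
position: [0.6337, -0.16, 0.18]
tool_rot: [[0.998, -0.062, -0.0], [-0.062, -0.998, 0.0], [-0.0, -0.0, -1.0]]
ft_force: [0.4, -0.2, -0.4]
grip_width: -0.0
```

Run:
```python
from h import *
np.set_printoptions(precision=4,suppress=True)
s=status.observe();print(s["position"],s["tool_rot"],s["time_s"],s["ft_force"])
K,T=cam("wrist");im,d=vision.get_image("wrist");np.savez("w14.npz",d=d,K=K,T=T);cv2.imwrite("pics/w14.png",im[:,:,::-1])
P=cloud(d,K,T);h=cv2.cvtColor(im,cv2.COLOR_RGB2HSV);M=(h[...,0]>45)&(h[...,0]<85)&(h[...,1]>130)&(h[...,2]>60)&(np.hypot(P[...,0]-.6365,P[...,1]+.16)<.03)
Q=P[M];z=np.nanmedian(Q[:,2]);print(len(Q),z,np.nanmean(Q,0),(Q.min(0)+Q.max(0))/2,Q.max(0)-Q.min(0));v,u=np.nonzero(M);print(u.mean(),v.mean(),u.min(),u.max(),v.min(),v.max())
```

```text
[ 0.6337 -0.16    0.18  ] [[ 0.9981 -0.0624 -0.0005]
 [-0.0624 -0.9981  0.0003]
 [-0.0005 -0.0003 -1.    ]] 16.5 [ 0.3725 -0.1835 -0.3668]
728 0.06938277615495098 [ 0.6377 -0.1616  0.0694] [ 0.6375 -0.1615  0.0692] [0.0235 0.0232 0.0042]
277.52472527472526 199.20467032967034 262 293 184 214
```

View pics/w14.png

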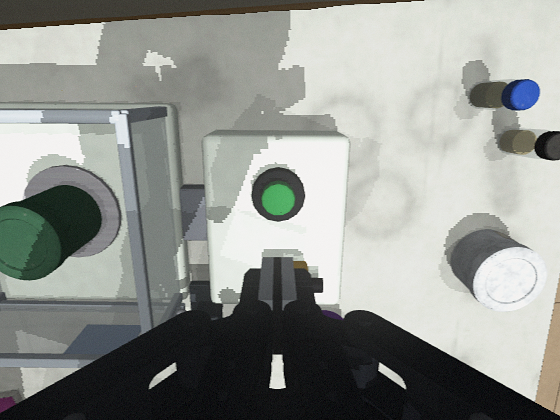

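Call:
send_rows(
  targets=[
    [0.07,0.02,0.7,0,0,0,0],
    [0.07,0.02,1.5,0,0,0,0],
    [0.07,0.02,2.0,0,0,0,0],
    [0.07,0.02,2.12,0,0,0,0],
    [0.07,0.02,2.12,0,0,0,0],
  ],
)

```text
time_s: 17.18
position: [0.6378, -0.1617, 0.0751]
tool_rot: [[0.998, -0.063, 0.001], [-0.063, -0.998, -0.0], [0.001, 0.0, -1.0]]
ft_force: [-0.0, -0.6, 1.3]
grip_width: -0.0003
```

Call:
send_rows(
  targets=[
    [0,0,0.04,0,0,0,0],
    [0,0,0.08,0,0,0,0],
    [0,0,0.12,0,0,0,0],
    [0,0,0.14,0,0,0,0],
  ],
)

```text
time_s: 17.68
position: [0.6378, -0.1619, 0.0675]
tool_rot: [[0.998, -0.063, 0.001], [-0.063, -0.998, -0.0], [0.001, 0.0, -1.0]]
ft_force: [0.3, 0.6, 3.3]
grip_width: -0.0002
```

Call:
send_rows(
  targets=[
    [0,0,0.04,0,0,0,0],
    [0,0,0.07,0,0,0,0],
    [0,0,0.07,0,0,0,0],
  ],
)

```text
time_s: 18.05
position: [0.6378, -0.1619, 0.0641]
tool_rot: [[0.998, -0.063, 0.001], [-0.063, -0.998, -0.0], [0.001, 0.0, -1.0]]
ft_force: [0.4, 0.3, 4.6]
grip_width: -0.0001
```

Call:
send_rows(
  targets=[
    [0,0,0.03,0,0,0,0],
    [0,0,0.05,0,0,0,0],
    [0,0,0.05,0,0,0,0],
  ],
)

```text
time_s: 18.42
position: [0.638, -0.162, 0.0638]
tool_rot: [[0.998, -0.063, 0.002], [-0.063, -0.998, -0.001], [0.002, 0.001, -1.0]]
ft_force: [-5.3, 2.0, 19.2]
grip_width: 0.0002
```

Fully down against its stop. I'll release the key and go clear.

Call:
send_rows(
  targets=[
    [0,0,-0.15,0,0,0,0],
    [0,0,-0.5,0,0,0,0],
    [0,0,-1.3,0,0,0,0],
    [0,0,-2.2,0,0,0,0],
    [0,0,-2.8,0,0,0,0],
  ],
)

```text
time_s: 19.05
position: [0.6377, -0.1619, 0.2039]
tool_rot: [[0.998, -0.063, 0.002], [-0.063, -0.998, -0.001], [0.002, 0.001, -1.0]]
ft_force: [-0.1, -0.2, -0.5]
grip_width: 0.0003
```

Call:
send_rows(
  targets=[
    [-0.8,0.2,0,0,0,0,0],
    [-1.8,0.8,0,0,0,0,0],
    [-2.8,1.8,0,0,0,0,0],
    [-3.7,2.6,0,0,0,0,0],
    [-4.3,3.2,0,0,0,0,0],
  ],
)

```text
time_s: 19.68
position: [0.411, -0.309, 0.2017]
tool_rot: [[0.998, -0.064, -0.0], [-0.064, -0.998, -0.0], [-0.0, 0.0, -1.0]]
ft_force: [1.1, -0.9, -0.2]
grip_width: -0.0002
```

Run:
```python
from h import *
np.set_printoptions(precision=4,suppress=True)
s=status.observe();print(s["position"],s["time_s"],s["ft_force"])
im,d=vision.get_image("side");c=im[:,:,::-1][150:350,160:400];cv2.imwrite("pics/s15.png",cv2.resize(c,None,fx=3,fy=3,interpolation=cv2.INTER_CUBIC))
im,d=vision.get_image("top");c=im[:,:,::-1][100:300,140:400];cv2.imwrite("pics/t15.png",cv2.resize(cv2.convertScaleAbs(c,alpha=1.6),None,fx=3,fy=3,interpolation=cv2.INTER_CUBIC))
K,T=cam("top");P=cloud(d,K,T);print("key",P[152,291:294])
m=(np.hypot(P[...,0]-.625,P[...,1]-.019)<.045)&(np.abs(P[...,2]-.096)<.006);print("tin",m.sum(),P[m].mean(0))
```

```text
[ 0.411  -0.309   0.2017] 19.675 [ 1.0776 -0.8783 -0.1966]
key [[ 0.6336 -0.1609  0.0692]
 [ 0.6334 -0.1631  0.0703]
 [ 0.6337 -0.1654  0.0685]]
tin 537 [0.6232 0.0184 0.0941]
```

View pics/s15.png

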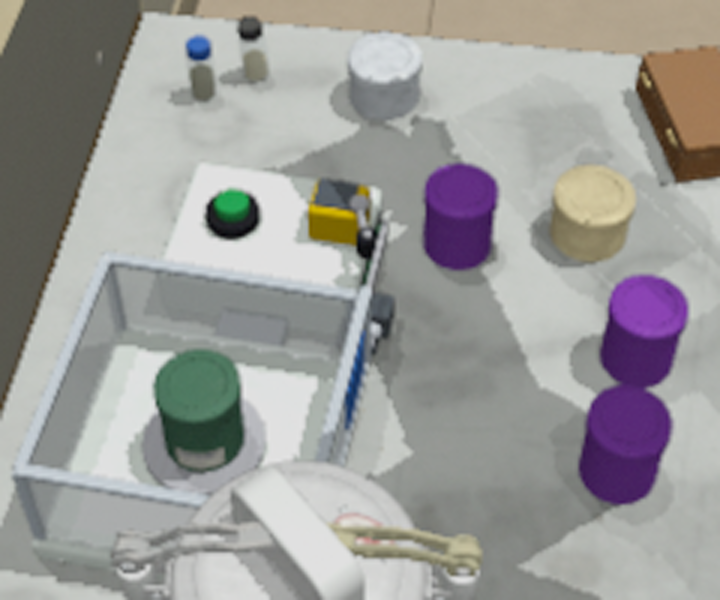

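View pics/t15.png

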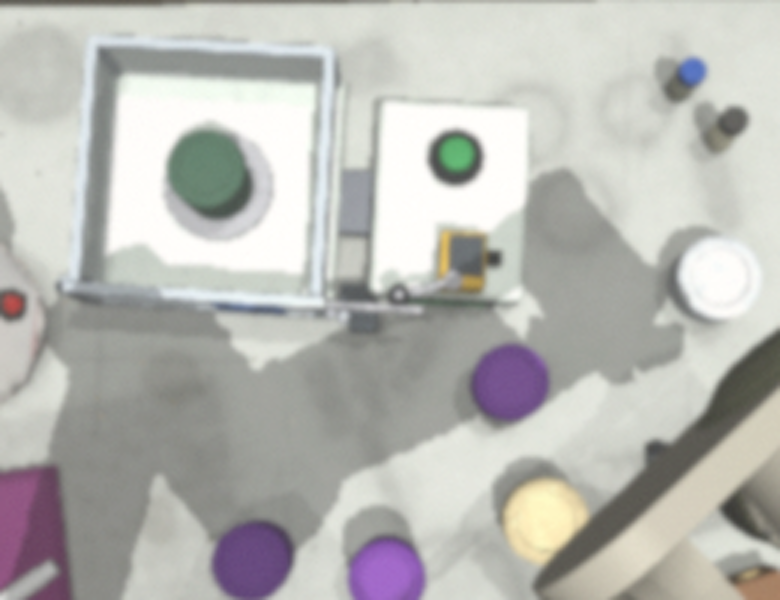

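The tin stands upright in the middle of the pan, the door is flush with the tab holding the roller back, the key is up, and the cream and grey tins haven't moved. I'm handing the job in.

```bash
python3 -c "
from rig import env
print(env.close_job())"
```

```text
the job is handed in; nothing more can be done
None
```

The whole sequence was done in the order asked, and I handed the job in at about 20 s of the 64 s allowed.

- **Door switch:** With the door still open, I pushed the roller lever back to about 0.48 rad as measured in the wrist picture, then 2.5 mm further. The click is at 0.35 rad. A later picture showed it sprung back to rest.
- **Green tin:** It stands upright on the pan. The top camera puts it about 1 mm from the pan centre; the wrist camera said about 3 mm.
- **Door:** I pushed it past the catch, which pushed back with 6–10 N, and on to the stop, where force rose to 30 N with no more travel. The last pictures show it flush and the tab holding the roller back. The joint angle itself cannot be read.
- **Start key:** I pressed it onto its stop (19 N, about 5 mm measured) and let go. Its top was back at about 69 mm afterwards.
- **Other tins:** The cream and grey tins were not touched and have not moved.
- **Disagreement:** While holding the tin, the gripper read 52 mm although the tin is 57 mm across. The grip looked centred and held without slipping, so I carried on.

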